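# Press the blue label holder home behind the rack's lip

### The arm

A 6-joint arm with a two-finger parallel gripper is mounted at the origin on the work surface. World frame = base frame: x ahead of the robot, y to its left, z up, the work surface at z = 0. Lengths are in m, angles in degrees, forces in N, time in s.
With the tool pointing down it reaches from about 0.3 to 0.775 m from the base axis. Payload 14.6 kg.
Tool frame: the origin (TCP) lies midway between the tips of the shut fingers; the grasp point (between the pads) lies 19 mm behind it; y points along the fingers, z is the direction in which the jaws open and shut, and the axes are right-handed (so a half turn about y gives the same grasp; the last joint's range is limited). The gripper opens to 85 mm and grips with 20 to 120 N. Pads are 22 mm wide; open, the fingers measure 114 mm over their backs; the gripper's body (76 mm by 85 mm) begins 54 mm behind the grasp point. The pads swing forward as they close: fully open they stand 13 mm farther back than shut.
Start: joints at [-80.248, 17.183, 87.147, -0, 75.671, -3.816], TCP at [0.129, -0.535, 0.231] pointing down, gripper open.
Joint ranges: [-173.82, 173.82], [-45.26, 126.66], [13.44, 144.39], [-59.66, 239.66], [0, 175.72], [-146.38, 146.38]. Speed limits (degrees/s): [127.2, 127.2, 147.25, 180, 180, 180].

### API

Orientations are given as a 3x3 rotation matrix whose columns are the frame's x, y, z axes.
In Python, from workcell import * gives the robot as it stands.
- The arm moves only by the tool play_rows, never from a script. Its argument "deltas" is a list of rows, each a list of 2 entries, a list of its own where there are three numbers: the shift along the tool's x, y, z in units of 30 mm (1.0 is 30 mm), then the turn about the tool's y in units of 6 degrees (1.0 is 6 degrees). A call has exactly 8 rows; each row is the pose to reach, as a shift and turn from the pose measured when the call began, along the tool's axes at that moment; what a row does not reach only later rows make up. A row lasts 1/8 s, in which the tool goes at most 62.5 mm and 10.7 degrees, less where a joint would pass 70% of its speed; a pose out of reach is approached as far as the arm can. A call with a gripper value outside its range is refused whole. "gripper" is the closure in counts, from 0 (fully open) to 255 (shut), set as the call begins (left out, the last holds). The fingers move at their own pace and stop on an object; "newtons" is the grip in N (left out, the last holds). Time passes only in rows, so rows that repeat a pose let the fingers close, or fill a call up. It gives the time, the measured TCP pose, the force and the opening at its end, in the units of the state.
- read_state(): the state, without advancing time (a new reading comes with each control period).
- grab_frame(name): name is "scene" or "top"; returns (picture, depth): 420x560x3 uint8, blue, green, red; 420x560 float32, m along the optical axis (not along the pixel's ray), 0 where there is no reading.
- camera_info(name): a dict with "vfov" (degrees; the focal length in pixels is half the picture's height over the tangent of half this angle, whatever the lens; pixels are square), "cx", "cy" (the principal point, pixels), "eye" and "rotation" of the camera in the world. Camera axes: x right, y down, z forward; pixel columns grow to the right and rows downward; lengths in m; the calibration is good to about 2 mm. A picture is of the moment at which its call begins. camera_info takes no time and is no camera call.
- sign_off(): hands the job in, once; it reports no verdict.
Trained networks look in the newest picture that a camera, given by its name, has taken for a name from the list of things; names that differ only in an ending like _2 or _b are one class to them, and where a whole thing is asked for, a point or a joint stands for the part that bears it (a point fixed in the world has none). Each returns a list of dicts, best first, with "p" (0 to 1); they miss things now and then, are a little off and sometimes report something else, mostly with a low value. They report only what shows in the picture. A call takes as long as a camera call. They do not tell look-alikes from the thing itself.
- regions_of(camera, target): "pixels" (420x560 bool, what is visible of it).
- mark_of(camera, target): "position" ([x, y, z] in m, in world coordinates, good to about 4 mm: a listed point, or the origin of a listed thing).
The state is a dict: "time": time; "joint_pos": joint angles; "qvel": joint speeds; "effort": joint torques, N m; "ee_pos": TCP position; "eef_rot": TCP orientation; "contact_force": force on the tool from outside, world axes, zero at the start; "ft_torque": the same for the moment, N m; "grip_width": opening from 0.0 (shut) to 1.0 (fully open).
Only numpy, scipy, OpenCV 4.12 (cv2) and the standard library are available. Lean on these libraries where they do the work, as an engineer would, in place of code of your own. Each camera call takes 0.05 s, during which the arm holds its last target.

### The job

Pick the blue label holder out of the parts bin and slide its tongue under and behind the blue lip of the sample rack's label shelf. Push it fully home against the sprung strip, and finish while still holding it pressed there: do not let go, the spring would push it back out. Leave the other parts in the bin where they are.

Things in the scene. Friction and masses are not known exactly. Their poses are not given: they have to be found in the camera images.
- blue_fin (a point): Centre of the blue label holder's fin (the upright label panel to grip): 12 mm thick (x), 40 mm wide (y), 48 mm tall, white paper front and back. The point is 30 mm above the underside of the holder's foot. +x points along the foot to the tongue's tip (its front end), 79 mm ahead of the point; the foot's rear end is 7 mm behind it; z up. Lies flat in the bin.
- mouth (a point): Middle of the label slot's mouth on the rack: on the slot's floor, 30 mm above the bench, below the front face of the blue lip. +x points into the slot (the way to push), y along the lip, z up. Fully home, the tongue's tip is 30 mm beyond the point, so the fin's centre is 49 mm before it (-x) and 30 mm above it. A bare level ledge at the slot floor's height runs 125 mm out towards -x.
- strip (a joint): Travel in metres of the orange sprung strip inside the slot: 0 free, 0.010 at its hard stop (holder fully home). The tongue meets it when its tip is 20 mm beyond the mouth; pushing it takes 2 N at first and 8 N at the stop, along the mouth's +x.
- bin: Fixed grey open bin, 280 (x) x 300 (y) x 45 mm tall, walls and floor 4 mm; origin at the centre of its underside. Three label holders of one shape lie along its y about 93 mm apart in any colour order, fins towards the bin's -x side, each turned up to 0.35 rad; two small parts lie near its +x wall.
- yellow: Yellow label holder in the bin, same shape and size as the blue holder (86 x 50 mm foot, 54 mm tall); origin at the centre of the underside of its foot. Not wanted; leave it in the bin.
- green: Green label holder in the bin, same shape and size as the blue holder (86 x 50 mm foot, 54 mm tall); origin at the centre of the underside of its foot. Not wanted; leave it in the bin.
- stopper: Black rubber stopper in the bin, 24 mm across, 26 mm tall; origin under its centre.
- collar: Brass collar in the bin, 32 mm across, 14 mm tall; origin under its centre.
- blue: The blue plastic label holder, about 45 g: foot (its front part is the tongue) 86 mm long (x), 50 mm wide (y), 6 mm thick, with the fin near its rear end. Origin: centre of the foot's underside, 36 mm ahead of and 30 mm below the fin's centre; same axes.
- rack: Fixed grey sample rack; origin on the bench straight below the mouth, same axes. Ledge 150 mm wide. Slot 54 mm wide, 9 mm high; white guides 9 mm high flare to about 69 mm apart 23 mm before the mouth; the lip's flared edge reaches 12 mm before it, its free end about 15 mm above the slot floor. Lip top 21 mm above that floor; stoppered tubes 85 mm above it stand 80 mm and more beyond the mouth.
There are look-alikes about, which are no part of the job. There is more than one size of the blue; the job needs the middle-sized.

How it is judged (in metres and radians):
On the way, in this order (a step that is already met when the one before it is completed fails the run):
1. the blue holder is lifted clear of the bin's rim (height (world z) of blue_fin above 0.077 m), for 0.1 s.
2. its tongue is in the slot, behind the lip (x of blue_fin in the frame of mouth above -0.07 m and y of blue_fin in the frame of mouth between -0.006 and 0.006 m and z of blue_fin in the frame of mouth between 0.026 and 0.036 m), for 0.1 s.
At the end, for the whole second after the job is handed in: The blue holder's tongue is in the slot behind the lip (within 6 mm sideways, flat on the slot's floor within about 5 mm, square within 0.1 rad), the sprung strip is pushed in by more than 7 of its 10 mm, the fingers press on or grip the holder with more than 1.5 N, and all is still (value of joint strip above 0.007 m and x of blue_fin in the frame of mouth above -0.056 m and y of blue_fin in the frame of mouth between -0.006 and 0.006 m and z of blue_fin in the frame of mouth between 0.026 and 0.036 m and angle between the x axis of blue_fin and the x axis of mouth, either way round below 0.1 rad and angle between blue_fin's own z axis and vertical below 0.12 rad and contact force between the fingers and blue above 1.5 N and linear speed of blue below 0.02 m/s); the arm keeps its last pose, push and grip.
It fails at once if another part in the bin is shifted by more than 50 mm (distance of any of yellow, green, stopper, collar from where it was at the start of the episode above 0.05 m).
It also fails if it takes over 48 s, if anything falls off the work surface, if the arm or the gripper's body presses on something with over 40 N, if the wrist force passes 120 N, or if a joint passes its speed limit or range.

## Working session

There is one attempt and no reset: what is moved stays moved. The work goes in short steps, Python scripts to look and compute and a tool call to move; the robot and the scene stay as the last step left them, time stands still between calls to the robot, and variables do not carry over. Pictures are saved under pics/ and viewed, and the job is handed in when it is done.

Besides the shell and the picture viewer there is one more tool, called after "Request:" in YAML: its name, and indented under it one key for each argument. play_rows: Moves the arm, as the interface text tells. Its arguments: {"type":"object","properties":{"deltas":{"type":"array"},"gripper":{"type":"number"},"newtons":{"type":"number"}},"required":["deltas"]}

```bash
mkdir -p pics; ls
cat > h.py <<'E'
from workcell import *
import numpy as np, cv2
def proj(name,P):
    c=camera_info(name);f=210/np.tan(np.radians(c['vfov'])/2)
    R=np.array(c['rotation']);q=(np.atleast_2d(P)-np.array(c['eye']))@R
    return np.c_[f*q[:,0]/q[:,2]+c['cx'],f*q[:,1]/q[:,2]+c['cy']]
def cloud(name,d):
    c=camera_info(name);f=d.shape[0]/2/np.tan(np.radians(c['vfov'])/2)
    v,u=np.mgrid[:d.shape[0],:d.shape[1]]
    p=np.stack([(u-c['cx'])/f*d,(v-c['cy'])/f*d,d],-1)
    return p@np.array(c['rotation']).T+np.array(c['eye'])
E
python3 - <<'E'
from h import *
for n in('scene','top'):
    im,d=grab_frame(n);cv2.imwrite(f'pics/{n}0.png',im);np.save(f'{n}0.npy',d);np.save(f'{n}0i.npy',im)
    print(n,camera_info(n),(d==0).mean())
    for t in ('blue_fin','blue','mouth','yellow','green','rack','bin','strip'):
        try: print(t,[(np.round(m['position'],4).tolist(),round(m['p'],2)) for m in mark_of(n,t)])
        except Exception as e: print(t,e)
s=read_state();print(s)
E
```

```text
pics
scene {'vfov': 49.43089662157539, 'cx': 281.1636619208883, 'cy': 211.6736724200792, 'eye': array([0.92363932, 0.64584975, 0.62620134]), 'rotation': array([[-0.80589279,  0.37190092, -0.4606805 ],
       [ 0.59204097,  0.51267956, -0.62180958],
       [ 0.00492992, -0.77385359, -0.63334534]])} 0.004145408163265306
blue_fin [([0.5814, -0.0534, 0.0393], 0.88), ([0.3212, 0.2396, 0.0194], 0.86), ([0.517, 0.2695, 0.0308], 0.64)]
blue [([0.5558, 0.2689, 0.0088], 0.9), ([0.3411, 0.2583, 0.0001], 0.62), ([0.5923, 0.0003, -0.0002], 0.61), ([0.5427, 0.3611, -0.0009], 0.2)]
mouth [([0.6516, -0.2122, 0.0305], 0.84)]
yellow [([0.568, 0.1812, 0.0012], 0.6)]
green [([0.544, 0.3614, 0.0008], 0.58), ([0.5621, 0.2705, -0.001], 0.23)]
rack [([0.6517, -0.212, 0.0034], 0.94), ([0.5569, 0.2678, 0.0054], 0.58), ([0.6528, 0.3425, 0.0029], 0.56)]
bin [([0.5633, 0.2687, -0.0011], 0.95), ([0.558, 0.2703, 0.0079], 0.51)]
strip it knows: bin, blue, blue_fin, collar, green, mouth, rack, stopper, yellow
top {'vfov': 46.5776253120992, 'cx': 284.3357629548536, 'cy': 217.1972478950731, 'eye': array([0.34542382, 0
[... 859 characters left out ...]
1, -1.63444967e-03,
        7.56697916e+01, -3.81547734e+00]), 'qvel': array([ 0.14199787, -0.01615303, -0.06694056, -0.01163258, -0.02595643,
        0.07152861]), 'effort': array([ 4.63892284e-04, -5.43317735e+01, -3.61967146e+01, -5.23462609e-05,
        6.19511593e-04,  4.49715188e-06]), 'ee_pos': array([ 0.12902478, -0.53464053,  0.23128852]), 'eef_rot': array([[-9.72089389e-01, -2.42155320e-05,  2.34610782e-01],
       [-2.34610781e-01, -2.22752315e-05, -9.72089389e-01],
       [ 2.87656712e-05, -9.99999999e-01,  1.59722913e-05]]), 'contact_force': array([0.05230361, 0.53376599, 0.86012428]), 'ft_torque': array([ 0.03540783, -0.02426239, -0.05138565]), 'grip_width': 1.0053089792711838}
```

View pics/scene0.png

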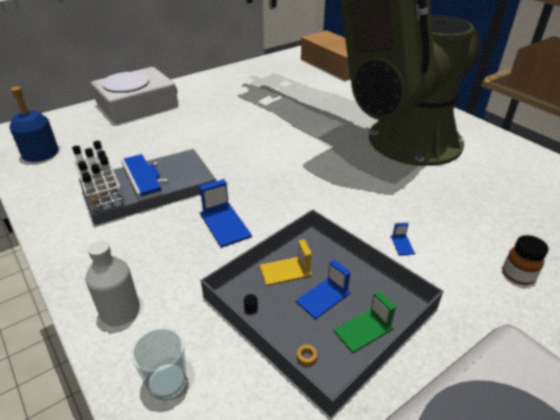

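View pics/top0.png

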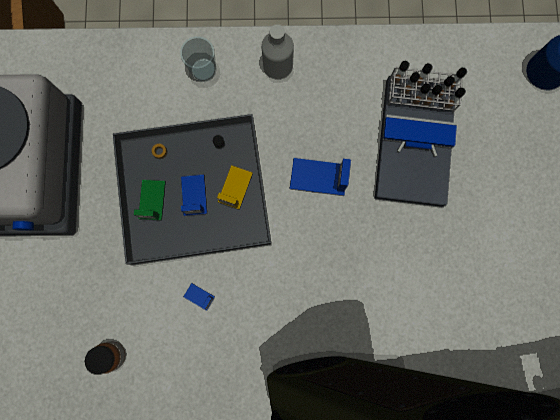

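Blue candidates: the large holder on the bench at scene (225,212) / top (320,177), the one in the bin at scene (325,290) / top (194,195), and the small one on the bench at scene (402,240) / top (199,296). The one in the bin fits: it is mid-sized, between green and yellow, and the same size as they are. I'll confirm with a crop and measure.

```bash
cat > m.py <<'E'
from h import *
def bluemask(im):
    h=cv2.cvtColor(im,cv2.COLOR_BGR2HSV)
    return (h[...,0]>105)&(h[...,0]<130)&(h[...,1]>150)&(h[...,2]>50)
if __name__=='__main__':
  for n,(y0,y1,x0,x1) in {'scene':(240,340,270,400),'top':(160,230,120,270)}.items():
    im=np.load(n+'0i.npy');d=np.load(n+'0.npy')
    cv2.imwrite(f'pics/crop_{n}.png',cv2.resize(im[y0:y1,x0:x1],None,fx=5,fy=5,interpolation=cv2.INTER_CUBIC))
    P=cloud(n,d);m=bluemask(im)
    nn,lab,st,ce=cv2.connectedComponentsWithStats(m.astype(np.uint8))
    for i in range(1,nn):
        if st[i,4]<60: continue
        p=P[lab==i];p=p[p[:,2]<0.2]
        if len(p)<50: continue
        print(n,st[i],ce[i].round(0),'z pct',np.percentile(p[:,2],[2,25,50,75,98]).round(3),'med',np.median(p,0).round(3))
        lo=p[p[:,2]<np.percentile(p[:,2],2)+0.012]
        (c,s,a)=cv2.minAreaRect((lo[:,:2]*1000).astype(np.float32))
        print('   low rect',np.round(c,1),np.round(s,1),round(a,1))
    # bench/bin heights
    for u,v in ([(300,300),(60,200)] if n=='scene' else [(320,240),(160,230),(410,170),(420,132)]): print(n,(u,v),P[v,u].round(4))
E
python3 m.py
```

```text
scene [472  11  19  27 178] [482.  22.] z pct [-0.084 -0.038 -0.016 -0.     0.025] med [-1.104 -0.551 -0.016]
   low rect [-1125.4  -550.4] [28.3  5.5] 3.0
scene [325  13  18  21 134] [333.  23.] z pct [-0.235 -0.214 -0.197 -0.18  -0.153] med [-0.927 -1.356 -0.197]
   low rect [ -930.1 -1352.3] [118.8  18.8] 85.7
scene [492  41  14  25  95] [498.  53.] z pct [-0.265 -0.235 -0.215 -0.185 -0.157] med [-1.322 -0.551 -0.215]
   low rect [-1323.7  -552.1] [ 9.9 55.7] 89.0
scene [475  92  15  25 119] [482. 106.] z pct [-0.563 -0.535 -0.508 -0.473 -0.434] med [-1.322 -0.551 -0.508]
   low rect [-1345.8  -551.6] [41.9  7.5] 8.3
scene [  11  111   38   50 1223] [ 29. 134.] z pct [0.011 0.047 0.083 0.099 0.112] med [ 0.839 -0.488  0.083]
   low rect [ 844.4 -485.7] [16.3 58.4] 65.3
scene [125 155  36  40 831] [144. 174.] z pct [0.045 0.051 0.052 0.053 0.054] med [ 0.674 -0.201  0.052]
   low rect [ 668.6 -210. ] [150.8  54. ] 82.0
scene [199 180  27  23 179] [210. 186.] z pct [0.026 0.073 0.075 0.076 0.078] med [ 0.589 -0.048  0.075]
   low rect [ 564.3 -125.6] [ 5.  34.8] 86.1
scene [ 201  20
[... 1009 characters left out ...]
 [0.072 0.074 0.075 0.076 0.079] med [ 0.581 -0.048  0.075]
   low rect [581.2 -48.5] [16.  55.2] 81.5
top [181 175  26  39 823] [193. 193.] z pct [0.007 0.009 0.011 0.013 0.06 ] med [0.555 0.27  0.011]
   low rect [552.7 271.9] [87.9 51.1] 4.8
top [ 12 221  20   8 148] [ 22. 225.] z pct [0.113 0.123 0.125 0.128 0.13 ] med [0.475 0.574 0.125]
   low rect [475.9 597. ] [70.1 13.8] 89.3
top [184 283  30  27 394] [198. 296.] z pct [0.001 0.003 0.005 0.007 0.038] med [0.336 0.26  0.005]
   low rect [335.1 259.2] [55.2 32.4] 59.9
top (320, 240) [ 4.505e-01 -1.000e-04 -3.400e-03]
top (160, 230) [0.4767 0.344  0.0005]
top (410, 170) [ 0.5935 -0.1925  0.0327]
top (420, 132) [ 0.6703 -0.2123  0.0534]
```

View pics/crop_top.png

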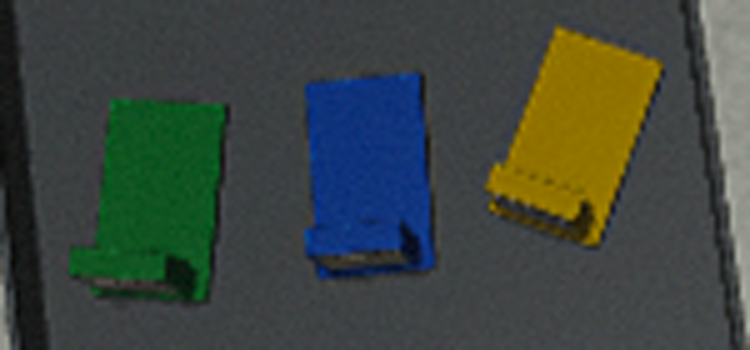

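View pics/crop_scene.png

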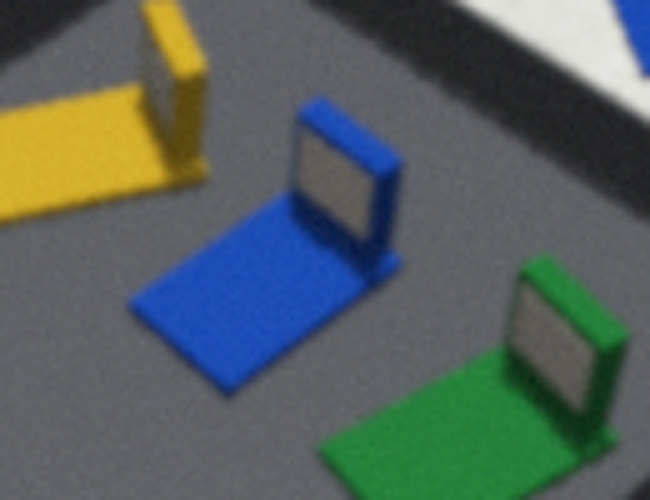

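The crops confirm the middle blue in the bin, with a foot of about 87 x 51 mm. The other two measure 117 x 67 mm and 54 x 30 mm. Next I'll fit the fin and the mouth frame.

```bash
cat > m2.py <<'E'
from m import *
def fit(p,nm):
    c,s,a=cv2.minAreaRect((p[:,:2]*1000).astype(np.float32)); print('  ',nm,len(p),np.round(c,1),np.round(s,1),round(a,2))
for n in('scene','top'):
    im=np.load(n+'0i.npy');d=np.load(n+'0.npy');P=cloud(n,d);m=bluemask(im)
    near=lambda c,r:np.linalg.norm(P[...,:2]-c,axis=-1)<r
    print(n)
    b=near([.55,.27],.07)
    foot=P[b&m&(P[...,2]<.018)];fit(foot,'foot')
    ft=P[b&(P[...,2]>.052)&(P[...,2]<.07)];fit(ft,'fintop');print('    fintop median',np.median(ft,0).round(4),'range z',ft[:,2].min(),ft[:,2].max())
    fl=P[b&~near([.55,.27],.06)&~m];print('    floor z',np.median(fl[:,2]).round(4))
    k=near([.63,-.21],.2)&(P[...,1]>-.32)&(P[...,1]<-.10)
    rk=P[k&(P[...,2]>.022)&(P[...,2]<.036)&(P[...,0]<.645)];fit(rk,'ledge');print('    z',np.median(rk[:,2]).round(4), rk.min(0),rk.max(0))
    lip=P[k&m&(P[...,2]>.047)&(P[...,2]<.056)];fit(lip,'liptop');print('    z',np.median(lip[:,2]).round(4))
    lip=P[k&m&(P[...,2]>.038)&(P[...,2]<.056)];fit(lip,'lipall')
    ux=np.array([np.cos(np.radians(-7.8)),np.sin(np.radians(-7.8))]);uy=np.array([-ux[1],ux[0]])
    for nm,q in(('ledge',rk),('lip',lip)):
        a=q[:,:2]@ux;c=q[:,:2]@uy
        print('    ',nm,'along',np.percentile(a,[.5,2,98,99.5]).round(4),'across',np.percentile(c,[.5,2,98,99.5]).round(4))
    # guides: bright in ledge zone
    g=cv2.cvtColor(im,cv2.COLOR_BGR2GRAY)
    gm=k&(g>130)&(P[...,2]>.03)&(P[...,2]<.048)
    q=P[gm];a=q[:,:2]@ux;c=q[:,:2]@uy
    print('    guides',len(q))
    for i in np.argsort(a): print('     ',a[i].round(4),c[i].round(4),q[i,2].round(3),end=';')
    print()
    print('   mouthnet in rack coords',np.array([.650,-.213])@ux,np.array([.650,-.213])@uy)
im=np.load('top0i.npy');cv2.imwrite('pics/rack_top.png',cv2.resize(im[60:215,365:475],None,fx=5,fy=5,interpolation=cv2.INTER_CUBIC)[:600])
im=np.load('scene0i.npy');cv2.imwrite('pics/rack_scene.png',cv2.resize(im[130:230,70:230],None,fx=5,fy=5,interpolation=cv2.INTER_CUBIC))
E
python3 m2.py
```

```text
scene
   foot 1063 [553.3 270.6] [87.5 50.8] 5.18
   fintop 231 [526.3 243.7] [20.9 92.1] 18.2
    fintop median [0.5215 0.2641 0.0584] range z 0.052011278059923116 0.062157494765819
    floor z 0.0054
   ledge 1802 [ 586.1 -202.2] [154.9 119.1] 83.5
    z 0.0313 [ 0.52109637 -0.28389922  0.02222486] [ 0.64493931 -0.11969485  0.03591771]
   liptop 773 [ 668.6 -210. ] [150.8  54. ] 81.98
    z 0.0522
   lipall 828 [ 668.6 -210. ] [150.8  54. ] 81.98
     ledge along [0.5511 0.5531 0.6591 0.666 ] across [-0.1926 -0.1904 -0.0455 -0.0443]
     lip along [0.6649 0.6671 0.7172 0.7177] across [-0.1908 -0.1861 -0.0454 -0.044 ]
    guides 195
      0.5507 -0.1485 0.03;      0.5507 -0.0897 0.031;      0.5507 -0.1283 0.03;      0.551 -0.1682 0.031;      0.5512 -0.0761 0.03;      0.5514 -0.069 0.032;      0.5515 -0.1328 0.031;      0.5515 -0.113 0.031;      0.5516 -0.1871 0.032;      0.5516 -0.0502 0.033;      0.5518 -0.1727 0.031;      0.5521 -0.178 0.034;      0.5521 -0.1508 0.032;      0.5522 -0.0984 0.031;      0.5522 -0.1177 0.031;      0.5522 -0.1245 0.03;      0.5522 -0.1444 0.03;      0.
[... 6301 characters left out ...]
4 -0.1535 0.037;      0.6722 -0.0911 0.038;      0.6724 -0.0892 0.037;      0.6724 -0.1505 0.039;      0.7215 -0.134 0.046;      0.7226 -0.0525 0.047;      0.7227 -0.0929 0.048;      0.754 -0.1594 0.046;      0.7542 -0.1462 0.047;      0.7543 -0.0905 0.047;      0.7546 -0.1504 0.047;      0.7547 -0.1619 0.045;      0.7548 -0.0715 0.045;      0.7553 -0.095 0.046;      0.7559 -0.1126 0.044;      0.7628 -0.1913 0.045;      0.7751 -0.0585 0.047;      0.7766 -0.0611 0.044;      0.7773 -0.0501 0.045;      0.7774 -0.0635 0.043;      0.803 -0.1902 0.046;      0.8041 -0.0731 0.048;      0.8056 -0.0491 0.048;      0.8191 -0.0766 0.046;
   mouthnet in rack coords 0.6728935132349452 -0.12281416793811964
```

Measured values:

| Item | Position (m) | Yaw |
|---|---|---|
| Blue fin | (0.517, 0.268) | +5.1° |
| Mouth | (0.6515, -0.210, 0.030) | -7.8° |

Ledge, guides, lip and network agree on the mouth within about 3 mm.

```bash
cat > go.py <<'E'
from h import *
import sys
def go(x,y,z,yaw):
    s=read_state();R=np.array(s['eef_rot']);p=np.array(s['ee_pos'])
    d=R.T@(np.array([x,y,z])-p)/0.03
    cur=np.degrees(np.arctan2(R[1,2],R[0,2]));dy=(yaw-cur+180)%360-180
    print('t',round(s['time'],2),'p',p.round(4),'yaw',cur.round(2),'grip',round(s['grip_width'],3),'F',np.round(s['contact_force'],1),'j6',np.round(s['joint_pos'][5],1))
    print('delta',d.round(3),'turn',round(-dy/6,3))
if __name__=='__main__': go(*map(float,sys.argv[1:5]))
E
python3 go.py .517 .268 .17 5.1
```

```text
t 0.8 p [ 0.129  -0.5346  0.2313] yaw -76.43 grip 1.005 F [0.1 0.5 0.9] j6 -3.8
delta [-18.849   2.042 -22.974] turn -13.589
```

Request:
play_rows:
  deltas:
    - [[-1.2, 0, -1.4], -0.8]
    - [[-2.4, 0, -2.9], -1.7]
    - [[-3.5, 0, -4.3], -2.5]
    - [[-4.7, 0, -5.7], -3.4]
    - [[-5.9, 0, -7.2], -4.2]
    - [[-7.1, 0, -8.6], -5.1]
    - [[-8.2, 0, -10], -5.9]
    - [[-9.4, 0, -11.5], -6.8]
  gripper: 0
  newtons: 40

```text
time: 1.8
ee_pos: [0.3226, -0.1316, 0.2316]
eef_rot: [[-0.581, 0.001, 0.814], [-0.814, -0.001, -0.581], [-0.0, -1.0, 0.001]]
contact_force: [1.2, -1.0, 0.5]
grip_width: 0.994
```

```bash
python3 go.py .517 .268 .15 5.1
```

```text
t 1.8 p [ 0.3226 -0.1316  0.2316] yaw -35.5 grip 0.994 F [ 1.2 -1.   0.5] j6 7.3
delta [-14.606   2.719  -2.461] turn -6.766
```

Request:
play_rows:
  deltas:
    - [[-1.9, 0.1, -0.3], -0.9]
    - [[-3.8, 0.3, -0.6], -1.8]
    - [[-5.7, 0.6, -1.0], -2.7]
    - [[-7.6, 1.0, -1.3], -3.6]
    - [[-9.5, 1.5, -1.6], -4.5]
    - [[-11.4, 2.0, -1.9], -5.4]
    - [[-13.2, 2.5, -2.2], -6.2]
    - [[-14.6, 2.7, -2.45], -6.75]

```text
time: 2.8
ee_pos: [0.5174, 0.2696, 0.1494]
eef_rot: [[0.09, -0.0, 0.996], [-0.996, -0.001, 0.09], [0.001, -1.0, -0.0]]
contact_force: [-0.5, -0.8, 0.0]
grip_width: 1.002
```

```bash
python3 go.py .517 .268 .021 5.1
```

```text
t 2.8 p [0.5174 0.2696 0.1494] yaw 5.18 grip 1.002 F [-0.5 -0.8  0. ] j6 18.8
delta [ 0.047  4.279 -0.018] turn 0.013
```

Request:
play_rows:
  deltas:
    - [[0.03, 0.6, -0.02], 0]
    - [[0.05, 1.3, -0.02], 0]
    - [[0.05, 2.0, -0.02], 0]
    - [[0.05, 2.7, -0.02], 0]
    - [[0.05, 3.4, -0.02], 0]
    - [[0.05, 3.9, -0.02], 0]
    - [[0.05, 4.25, -0.02], 0]
    - [[0.05, 4.25, -0.02], 0]

```text
time: 3.8
ee_pos: [0.5167, 0.2676, 0.0214]
eef_rot: [[0.09, -0.001, 0.996], [-0.996, -0.001, 0.09], [0.001, -1.0, -0.001]]
contact_force: [0.6, 0.1, -0.6]
grip_width: 1.001
```

Request:
play_rows:
  deltas:
    - [[0, 0, 0], 0]
    - [[0, 0, 0], 0]
    - [[0, 0, 0], 0]
    - [[0, 0, 0], 0]
    - [[0, 0, 0], 0]
    - [[0, 0, 0], 0]
    - [[0, 0, 0], 0]
    - [[0, 0, 0], 0]
  gripper: 255
  newtons: 40

```text
time: 4.8
ee_pos: [0.5168, 0.2677, 0.0216]
eef_rot: [[0.09, -0.001, 0.996], [-0.996, -0.001, 0.09], [0.001, -1.0, -0.001]]
contact_force: [-0.5, -0.9, 3.1]
grip_width: 0.135
```

```bash
python3 go.py .517 .268 .021 5.1
python3 - <<'E'
from h import *
for n,(y0,y1,x0,x1) in {'scene':(200,340,240,420),'top':(110,260,100,280)}.items():
    im,d=grab_frame(n)
    cv2.imwrite(f'pics/g1_{n}.png',cv2.resize(im[y0:y1,x0:x1],None,fx=4,fy=4))
E
```

```text
t 4.8 p [0.5168 0.2677 0.0216] yaw 5.17 grip 0.135 F [-0.5 -0.9  3.1] j6 18.7
delta [-0.009  0.019  0.007] turn 0.011
```

View pics/g1_scene.png

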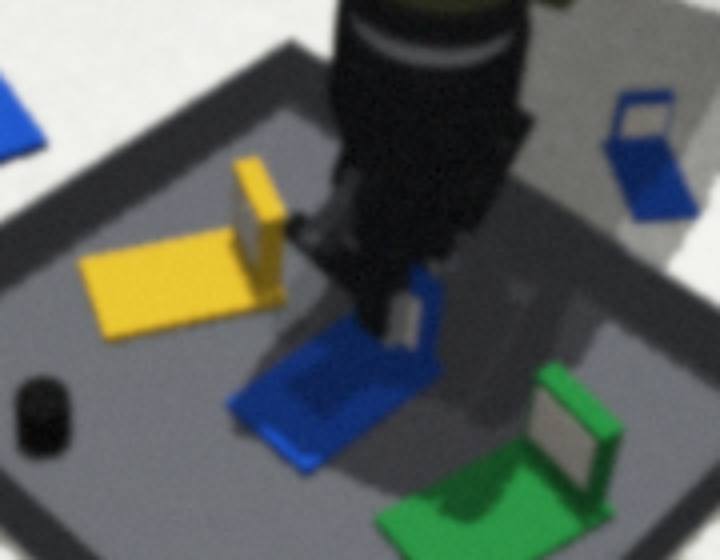

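The opening is 11.5 mm, so the fingers hold the 12 mm fin. The front edge of the foot (crop (270,440)) shows a bright edge, so it may be slightly tilted. I'll lift and check.

Request:
play_rows:
  deltas:
    - [[0, -0.3, 0], 0]
    - [[0, -0.9, 0], 0]
    - [[0, -1.6, 0], 0]
    - [[0, -2.3, 0], 0]
    - [[0, -3.0, 0], 0]
    - [[0, -3.6, 0], 0]
    - [[0, -4.0, 0], 0]
    - [[0, -4.0, 0], 0]

```text
time: 5.9
ee_pos: [0.5171, 0.268, 0.1424]
eef_rot: [[0.09, 0.0, 0.996], [-0.996, -0.001, 0.09], [0.001, -1.0, 0.0]]
contact_force: [0.2, 0.3, -0.1]
grip_width: 0.135
```

```bash
python3 go.py .517 .268 .021 5.1
cat > lk.py <<'E'
from m import *
import sys
tag=sys.argv[1]; x,y=map(float,sys.argv[2:4])
for n in('scene','top'):
    im,d=grab_frame(n); np.save(f'{tag}_{n}i.npy',im);np.save(f'{tag}_{n}.npy',d)
    P=cloud(n,d);m=bluemask(im)&(np.linalg.norm(P[...,:2]-[x,y],axis=-1)<.13)
    uv=proj(n,[[x,y,.1]])[0].astype(int);y0=int(np.clip(uv[1]-70,0,280));x0=int(np.clip(uv[0]-90,0,380))
    cv2.imwrite(f'pics/{tag}_{n}.png',cv2.resize(im[y0:y0+140,x0:x0+180],None,fx=4,fy=4))
    print(n,'blue_fin',[(np.round(q['position'],4).tolist(),round(q['p'],2)) for q in mark_of(n,'blue_fin')])
    print(n,'blue',[(np.round(q['position'],4).tolist(),round(q['p'],2)) for q in mark_of(n,'blue')])
E
python3 lk.py lift .54 .27
```

```text
t 5.9 p [0.5171 0.268  0.1424] yaw 5.17 grip 0.135 F [ 0.2  0.3 -0.1] j6 18.7
delta [-0.005  4.048 -0.006] turn 0.011
scene blue_fin [([0.3223, 0.2388, 0.0186], 0.92), ([0.5132, 0.2719, 0.1506], 0.74), ([0.5851, -0.0526, 0.0393], 0.56), ([0.6498, -0.2132, 0.0319], 0.51)]
scene blue [([0.3393, 0.2592, -0.0022], 0.77), ([0.5936, 0.0031, 0.003], 0.64), ([0.5569, 0.2723, 0.1241], 0.61)]
top blue_fin [([0.5857, -0.0487, 0.0451], 0.85)]
top blue [([0.589, -0.0016, -0.0002], 0.82)]
```

View pics/lift_scene.png

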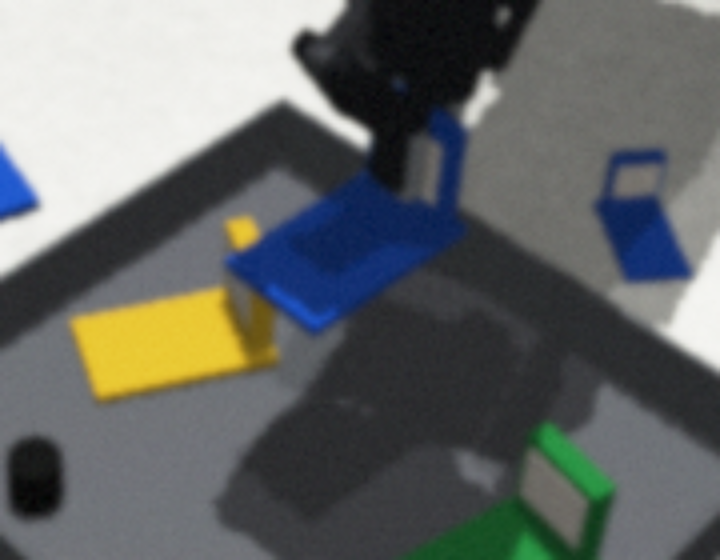

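View pics/lift_top.png

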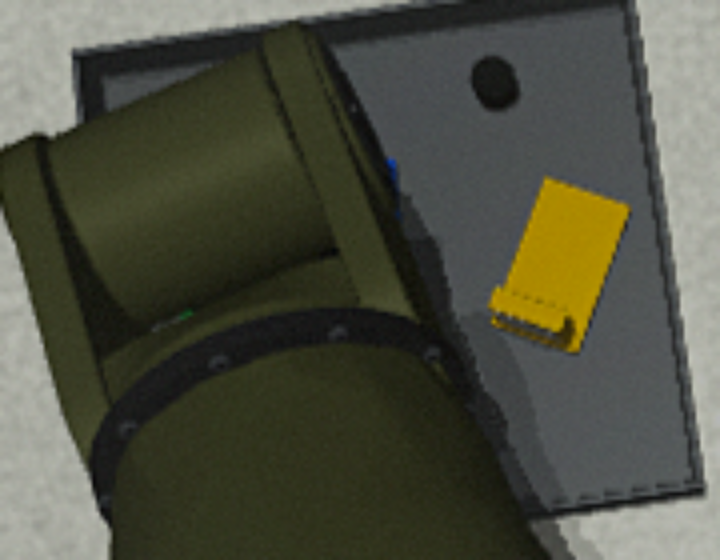

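The holder is held clear of the bin at scene crop (350,240), and yellow, green and the stopper are undisturbed. The arm hides it from the top camera. Next I'll fit the foot plane from the scene depth.

```bash
cat > foot.py <<'E'
from m import *
import sys
tag=sys.argv[1];x,y,z0,z1=map(float,sys.argv[2:6])
im=np.load(f'{tag}_scenei.npy');d=np.load(f'{tag}_scene.npy');P=cloud('scene',d)
m=bluemask(im)&(np.linalg.norm(P[...,:2]-[x,y],axis=-1)<.09)&(P[...,2]>z0)&(P[...,2]<z1)
q=P[m]
q0=q.copy()
for _ in range(6):
    A=np.c_[q[:,:2]-q0[:,:2].mean(0),np.ones(len(q))];co=np.linalg.lstsq(A,q[:,2],rcond=None)[0]
    r=q0[:,2]-np.c_[q0[:,:2]-q0[:,:2].mean(0),np.ones(len(q0))]@co
    q=q0[np.abs(r)<.004]
print('plane slopes x,y deg',np.degrees(np.arctan(co[:2])).round(2),'z',co[2].round(4),'n',len(q),len(q0))
c,s,a=cv2.minAreaRect((q[:,:2]*1000).astype(np.float32));print('rect',np.round(c,1),np.round(s,1),round(a,2))
E
python3 foot.py lift .553 .271 .10 .165
```

```text
plane slopes x,y deg [-0.22 -0.6 ] z 0.1318 n 1148 1233
rect [553.5 271.5] [85.6 50.4] 5.27
```

The holder is level (tilt under 1°), the yaw is unchanged, and the fin sits at the TCP within 1 mm, with the underside about 17 mm below the TCP. Next I'll carry it over the ledge.

```bash
python3 go.py .5426 -.1949 .12 -7.8
```

```text
t 6.2 p [0.5167 0.2678 0.1409] yaw 5.17 grip 0.134 F [ 0.1 -0.4 -0.6] j6 18.7
delta [15.436  0.723 -0.527] turn 2.161
```

Request:
play_rows:
  deltas:
    - [[1.5, 0, 0], 0.2]
    - [[3.5, 0, -0.1], 0.5]
    - [[5.5, 0, -0.2], 0.8]
    - [[7.5, 0, -0.2], 1.1]
    - [[9.5, 0, -0.3], 1.4]
    - [[11.5, 0, -0.4], 1.7]
    - [[13.5, 0.3, -0.5], 2.0]
    - [[15.4, 0.6, -0.5], 2.15]

```text
time: 7.2
ee_pos: [0.543, -0.1958, 0.1233]
eef_rot: [[-0.136, -0.002, 0.991], [-0.991, -0.002, -0.136], [0.002, -1.0, -0.002]]
contact_force: [1.1, -0.3, -1.0]
grip_width: 0.131
```

```bash
python3 go.py .5426 -.1949 .056 -7.8
```

```text
t 7.2 p [ 0.543  -0.1958  0.1233] yaw -7.8 grip 0.131 F [ 1.1 -0.3 -1. ] j6 -15.6
delta [-0.033  2.244 -0.015] turn 0.001
```

Request:
play_rows:
  deltas:
    - [[-0.03, 0.3, 0], 0]
    - [[-0.03, 0.7, 0], 0]
    - [[-0.03, 1.1, 0], 0]
    - [[-0.03, 1.5, 0], 0]
    - [[-0.03, 1.9, 0], 0]
    - [[-0.03, 2.2, 0], 0]
    - [[-0.03, 2.2, 0], 0]
    - [[-0.03, 2.2, 0], 0]

```text
time: 8.2
ee_pos: [0.5433, -0.1952, 0.0577]
eef_rot: [[-0.136, -0.001, 0.991], [-0.991, -0.002, -0.136], [0.002, -1.0, -0.001]]
contact_force: [0.9, 0.7, -1.0]
grip_width: 0.129
```

```bash
python3 go.py .5426 -.1949 .0485 -7.8; python3 lk.py led .56 -.2; python3 foot.py led .578 -.2 .03 .065
```

```text
t 8.2 p [ 0.5433 -0.1952  0.0577] yaw -7.8 grip 0.129 F [ 0.9  0.7 -1. ] j6 -15.5
delta [-0.006  0.306 -0.023] turn 0.001
scene blue_fin [([0.5409, -0.1919, 0.0673], 0.92), ([0.3221, 0.2397, 0.0171], 0.73), ([0.5841, -0.0536, 0.039], 0.65)]
scene blue [([0.5916, 0.0038, 0.0007], 0.97), ([0.3392, 0.2601, -0.0033], 0.86), ([0.5817, -0.2013, 0.0423], 0.63)]
top blue_fin [([0.5853, -0.0526, 0.0426], 0.91), ([0.5419, -0.1957, 0.0657], 0.8), ([0.3258, 0.2403, 0.019], 0.79)]
top blue [([0.3346, 0.2562, 0.0007], 0.73), ([0.5887, -0.0004, 0.0016], 0.65), ([0.5791, -0.2007, 0.0373], 0.6)]
plane slopes x,y deg [ 2.08 -0.86] z 0.0481 n 574 629
rect [ 605.7 -210.2] [ 83.6 124.2] 89.62
```

View pics/led_scene.png

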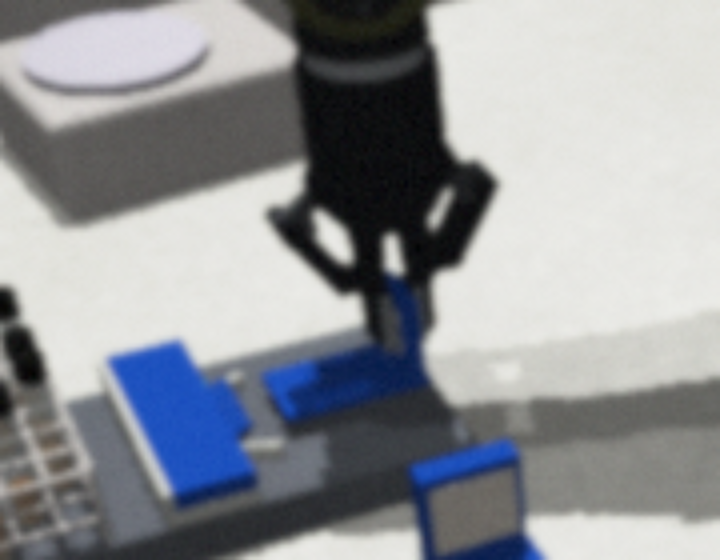

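View pics/led_top.png

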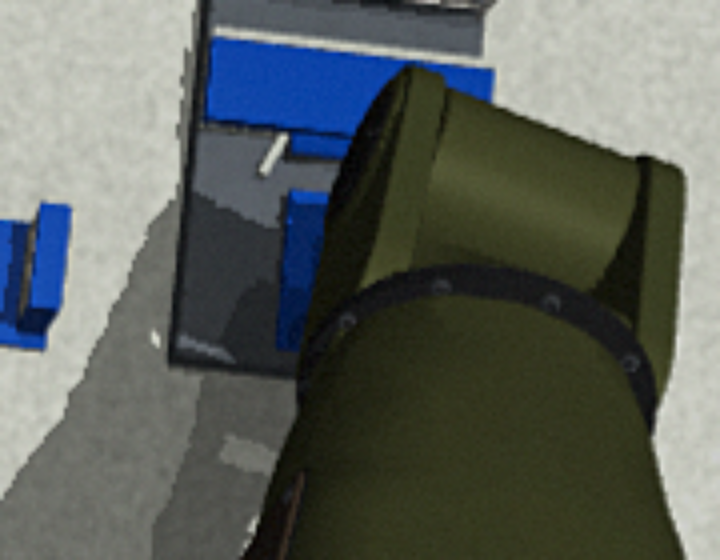

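The holder hovers over the ledge at scene crop (340,375), with its tip just before the guides at (240,380) and (265,443). The fit picked up the lip, so I'll redo it within the foot only.

Run:
```python
from m import *
ux=np.array([np.cos(np.radians(-7.8)),np.sin(np.radians(-7.8))]);uy=np.array([-ux[1],ux[0]])
im=np.load('led_scenei.npy');P=cloud('scene',np.load('led_scene.npy'))
a=P[...,:2]@ux;c=P[...,:2]@uy
m=bluemask(im)&(a>.55)&(a<.652)&(abs(c+.12)<.05)&(P[...,2]>.03)&(P[...,2]<.055)
q=P[m];A=np.c_[a[m]-.61,c[m]+.12,np.ones(m.sum())]
k=np.ones(len(q),bool)
for _ in range(5):
    co=np.linalg.lstsq(A[k],q[k,2],rcond=None)[0];k=abs(q[:,2]-A@co)<.003
print(co,k.sum()); print('along',np.percentile(a[m][k],[.5,2,98,99.5]),'across',np.percentile(c[m][k],[.5,2,98,99.5]))
r=cv2.minAreaRect((q[k][:,:2]*1000).astype(np.float32));print(r)
led=(a>.56)&(a<.64)&(c<-.05)&(c>-.19)&(P[...,2]>.024)&(P[...,2]<.036)
print('ledge z',np.median(P[...,2][led]))
```

```text
[-0.00397695 -0.00503514  0.04734973] 410
along [0.56516981 0.56854865 0.64240253 0.64295103] across [-0.14246453 -0.14152865 -0.09357207 -0.09241704]
((581.62744140625, -198.16775512695312), (50.79307556152344, 79.9354476928711), 82.4049072265625)
ledge z 0.03144062422434657
```

Request:
play_rows:
  deltas:
    - [[0, 0.1, 0], 0]
    - [[0, 0.2, 0], 0]
    - [[0, 0.25, 0], 0]
    - [[0, 0.3, 0], 0]
    - [[0, 0.3, 0], 0]
    - [[0, 0.3, 0], 0]
    - [[0, 0.3, 0], 0]
    - [[0, 0.3, 0], 0]

```text
time: 9.5
ee_pos: [0.5431, -0.1951, 0.0486]
eef_rot: [[-0.136, -0.001, 0.991], [-0.991, -0.002, -0.136], [0.002, -1.0, -0.001]]
contact_force: [-0.3, 0.3, -0.8]
grip_width: 0.131
```

Force has not changed, so there is no contact yet. I'll feel downward in small steps.

Request:
play_rows:
  deltas:
    - [[0, 0.02, 0], 0]
    - [[0, 0.03, 0], 0]
    - [[0, 0.04, 0], 0]
    - [[0, 0.05, 0], 0]
    - [[0, 0.06, 0], 0]
    - [[0, 0.06, 0], 0]
    - [[0, 0.06, 0], 0]
    - [[0, 0.06, 0], 0]

```text
time: 10.5
ee_pos: [0.5432, -0.1952, 0.0475]
eef_rot: [[-0.136, -0.001, 0.991], [-0.991, -0.002, -0.136], [0.002, -1.0, -0.001]]
contact_force: [-4.9, 2.5, 9.6]
grip_width: 0.135
```

Contact came at TCP z of about 0.0477. I'll lift 1 mm and slide forward until the tip is about 12 mm past the mouth.

Request:
play_rows:
  deltas:
    - [[0, -0.04, 0], 0]
    - [[0, -0.04, 0.2], 0]
    - [[0, -0.04, 0.4], 0]
    - [[0, -0.04, 0.6], 0]
    - [[0, -0.04, 0.8], 0]
    - [[0, -0.04, 1.0], 0]
    - [[0, -0.04, 1.2], 0]
    - [[0, -0.04, 1.4], 0]

```text
time: 11.5
ee_pos: [0.5851, -0.2009, 0.0487]
eef_rot: [[-0.136, -0.001, 0.991], [-0.991, -0.002, -0.136], [0.002, -1.0, -0.001]]
contact_force: [-0.6, 0.6, -0.6]
grip_width: 0.134
```

```bash
python3 go.py .6030 -.2032 .0487 -7.8; python3 lk.py ins .6 -.2
```

```text
t 11.5 p [ 0.5851 -0.2009  0.0487] yaw -7.79 grip 0.134 F [-0.6  0.6 -0.6] j6 -14.4
delta [-0.006 -0.001  0.6  ] turn 0.001
scene blue_fin [([0.5855, -0.1982, 0.0616], 0.81), ([0.5842, -0.0531, 0.0412], 0.68), ([0.3214, 0.2394, 0.0171], 0.6)]
scene blue [([0.5957, 0.0036, -0.0007], 0.7), ([0.3416, 0.2618, -0.0003], 0.66), ([0.6233, -0.2075, 0.0311], 0.6)]
top blue_fin [([0.3259, 0.2396, 0.0199], 0.84), ([0.5845, -0.2023, 0.0602], 0.75), ([0.5844, -0.05, 0.0414], 0.56)]
top blue [([0.3376, 0.2581, 0.0012], 0.75), ([0.6195, -0.2056, 0.0316], 0.68), ([0.5883, -0.0028, 0.0016], 0.68), ([0.5846, -0.1998, 0.0581], 0.68)]
```

View pics/ins_scene.png

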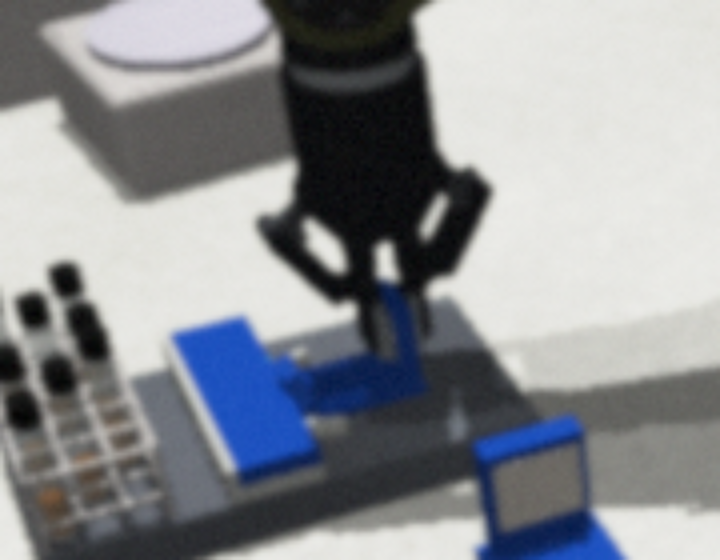

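The tongue is between the guides and under the lip (crop (310,385)), with no side force. I'll push on into the strip.

Request:
play_rows:
  deltas:
    - [[0, 0, 0.1], 0]
    - [[0, 0, 0.2], 0]
    - [[0, 0, 0.25], 0]
    - [[0, 0, 0.3], 0]
    - [[0, 0, 0.35], 0]
    - [[0, 0, 0.4], 0]
    - [[0, 0, 0.45], 0]
    - [[0, 0, 0.45], 0]

```text
time: 12.8
ee_pos: [0.5979, -0.2026, 0.0486]
eef_rot: [[-0.136, -0.002, 0.991], [-0.991, -0.002, -0.136], [0.002, -1.0, -0.002]]
contact_force: [-3.4, 0.1, 2.3]
grip_width: 0.137
```

Request:
play_rows:
  deltas:
    - [[0, 0, 0.05], 0]
    - [[0, 0, 0.1], 0]
    - [[0, 0, 0.13], 0]
    - [[0, 0, 0.16], 0]
    - [[0, 0, 0.18], 0]
    - [[0, 0, 0.2], 0]
    - [[0, 0, 0.2], 0]
    - [[0, 0, 0.2], 0]

```text
time: 13.8
ee_pos: [0.6035, -0.2034, 0.0485]
eef_rot: [[-0.136, -0.003, 0.991], [-0.991, -0.002, -0.136], [0.002, -1.0, -0.003]]
contact_force: [-8.0, 1.0, 3.4]
grip_width: 0.134
```

Request:
play_rows:
  deltas:
    - [[0, 0, 0.02], 0]
    - [[0, 0, 0.04], 0]
    - [[0, 0, 0.06], 0]
    - [[0, 0, 0.08], 0]
    - [[0, 0, 0.08], 0]
    - [[0, 0, 0.08], 0]
    - [[0, 0, 0.08], 0]
    - [[0, 0, 0.08], 0]

```text
time: 14.8
ee_pos: [0.6046, -0.2036, 0.0484]
eef_rot: [[-0.136, -0.006, 0.991], [-0.991, -0.001, -0.136], [0.002, -1.0, -0.006]]
contact_force: [-16.0, 3.4, 8.6]
grip_width: 0.134
```

```bash
python3 go.py .6030 -.2032 .0487 -7.8; python3 lk.py end .6 -.2
```

```text
t 14.8 p [ 0.6046 -0.2036  0.0484] yaw -7.81 grip 0.134 F [-16.    3.4   8.6] j6 -13.9
delta [-0.006 -0.009 -0.056] turn -0.001
scene blue_fin [([0.6, -0.2003, 0.0591], 0.59), ([0.319, 0.2417, 0.0169], 0.58), ([0.5837, -0.054, 0.0392], 0.57)]
scene blue [([0.3428, 0.2591, -0.0017], 0.75), ([0.588, 0.0043, 0.0016], 0.65), ([0.6413, -0.2097, 0.032], 0.63)]
top blue_fin [([0.5851, -0.051, 0.0441], 0.91), ([0.3231, 0.237, 0.0198], 0.66), ([0.6046, -0.2058, 0.0586], 0.52)]
top blue [([0.3361, 0.257, 0.001], 0.96), ([0.5899, 0.0002, 0.0003], 0.74), ([0.6394, -0.2048, 0.0282], 0.49)]
```

View pics/end_scene.png

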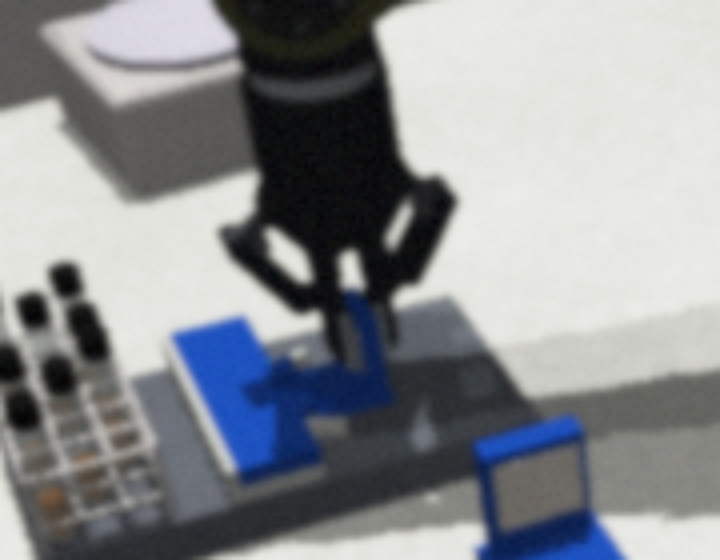

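Over the last 2.4 mm commanded, the arm moved only 1.1 mm while the force doubled to 16 N. That is the hard stop, and it comes within about 2 mm of the measured home pose. In the picture the tongue is behind the lip and square, with the fin still gripped (crop (365,340)). I'm handing in while still holding and pressing.

Run:
```python
from h import *
s=read_state();print(s['time'],s['ee_pos'],s['contact_force'],s['grip_width'],np.abs(s['qvel']).max())
print(sign_off())
s=read_state();print(s['time'],s['ee_pos'],s['contact_force'],s['grip_width'])
```

```text
15.1 [ 0.60462777 -0.2035793   0.04842151] [-16.84832905   3.42667309   8.18436404] 0.13544194125916068 0.1989675655791409
the job is handed in; nothing more can be done
None
the job is handed in; nothing more can be done
```

I picked the middle-sized blue label holder out of the bin by its fin and slid its tongue under the lip. I pushed it to the spring's hard stop and handed the job in at 15.1 s, still gripping and pressing. The hand-in gives no verdict, so the result is unconfirmed.

Last checks:
- **Position:** the fin was about 47 mm before the mouth by arm position, where 49 mm is nominal for fully home. It was within about 1 mm sideways and square within about 0.1°.
- **Push:** about 17 N against the stop. The force doubled for only 1.1 mm of extra travel, which is how I know the strip is at its stop; I could not read its travel directly.
- **Grip:** opening 11.5 mm on the 12 mm fin with a 40 N setting, and the arm at rest.
- **Other parts:** yellow, green and the stopper looked unmoved after the lift. I did not re-measure them or check the collar.

Network estimates of the fin differed by up to 5 mm between the two cameras (0.600 and 0.605 m in x). I relied on the force and the arm's position instead. None of the checks failed.

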